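# Angle a trunking length past a post into the marking bay

### The arm

A 6-joint arm with a two-finger parallel gripper is mounted at the origin on the work surface. World frame = base frame: x ahead of the robot, y to its left, z up, the work surface at z = 0. Lengths are in mm, angles in degrees, forces in N, time in s.
With the tool pointing down it reaches from about 300 to 775 mm from the base axis. Payload 14.6 kg.
Tool frame: the origin (TCP) lies on the centre line of the jaws, within the pads' length; the fingertips stand finger_overhang ahead of it and the grasp point (between the pads) lies 6 mm ahead of it (finger_overhang is the distance from the TCP to the fingertips, in mm); z points along the fingers, x is the direction in which the jaws open and shut, and the axes are right-handed (so a half turn about z gives the same grasp; the last joint's range is limited). The gripper opens to 94 mm and grips with 3 to 60 N. Pads are 16 mm wide; open, the fingers measure 119 mm over their backs; the gripper's body (75 mm by 177 mm) begins 78 mm behind the grasp point.
Start: joints at [-72.284, 17.183, 87.147, -0, 75.671, -3.816], TCP at [201.852, -511.61, 204.446] pointing down, gripper open.
Joint ranges: [-173.82, 173.82], [-45.26, 126.66], [13.44, 144.39], [-59.66, 239.66], [0, 175.72], [-146.38, 146.38]. Speed limits (degrees/s): [127.2, 127.2, 147.25, 180, 180, 180].

### API

Orientations are given as [roll, pitch, yaw] about the fixed x, y, z axes, in that order (R = Rz(yaw) Ry(pitch) Rx(roll)).
In Python, from workcell import * gives the robot as it stands. The module is installed in compiled form; this text tells all that it offers.
- The arm moves only by the tool step_arm, never from a script. Its argument "commands" is a list of rows, each a list of 5 numbers: the closure, from -1 (fully open) to 1 (shut), so that 0 is half open, then the shift along the tool's x, y, z in cm, then the turn about the tool's z in degrees. In form: [[gripper, x, y, z, turn], ...]. A call has 1 to 12 rows; each row shifts and turns the pose as measured when the row begins, along the tool's axes as they then stand; what a row does not reach is not made up. A row lasts 1/10 s, in which the tool goes at most 50 mm and 8.59 degrees, less where a joint would pass 70% of its speed; a pose out of reach is approached as far as the arm can. A call is refused whole if a number of a shift passes 5 or a number of a turn 8.59, either way. A call with a gripper value outside its range is refused whole. The fingers move at their own pace and stop on an object; the grip force is fixed at half the most. Time passes only in rows, so rows that do not move let the fingers close. It gives the time, the measured TCP pose, the force and the opening at its end, in the units of the state.
- read_state(): the state, without advancing time (a new reading comes with each control period).
- capture(name): name is "scene" or "top"; returns a dict with "image" (400x640x3 uint8, red, green, blue), "K" (3x3 intrinsics, pixels), "origin" and "orientation" of the camera in the world. Camera axes: x right, y down, z forward; pixel columns grow to the right and rows downward; lengths in mm; the calibration is good to about 2 mm. A picture is of the moment at which its call begins. There is no depth.
- sign_off(): hands the job in, once; it reports no verdict.
The state is a dict: "time_s": time; "joint_pos": joint angles; "qd": joint speeds; "joint_efforts": joint torques, N m; "ee_pos": TCP position; "tcp_rot": TCP orientation; "force": force on the tool from outside, world axes, zero at the start; "moment": the same for the moment, N m; "width": opening from 0.0 (shut) to 1.0 (fully open).
Only numpy, scipy, OpenCV 4.12 (cv2) and the standard library are available. Lean on these libraries where they do the work, as an engineer would, in place of code of your own. Each camera call takes 0.05 s, during which the arm holds its last target. There are 200 camera calls.

### The job

Push the white length of cable trunking along the desk into the three-sided marking bay: it is too long to go straight in past the yellow post, so push one end in behind the post first and then swing the other end in, until the trunking lies with its whole long side flush against the bay's back fence. Only push it with the fingers: never pick it up or tip it off the desk. Leave the other things on the desk where they are.

Things in the scene. Friction and masses are not known exactly. Their poses are not given: they have to be found in the camera images.
- trunking: Loose straight length of white plastic cable trunking, a closed box 240 mm long, 40 wide, 30 high, 0.22 to 0.41 kg, lying flat on the desk before the bay's mouth. Origin: centre of its underside; y axis along its length, x across it, z up. Both ends are alike. It slides on the desk with ordinary dry friction and stops when the push stops.
- bay: Fixed aluminium bay: back fence and two end stops at right angles, 30 mm high, 12 thick; green floor flush with the desk. Origin: middle of the foot of the fence's inner face. x axis points from the mouth into the fence, away from the robot within 0.15 rad; y along the fence. Inside: 280 mm long (end stops at y = -140, +140) and 100 deep (open mouth and end stops' tips at x = -100, fence at x = 0).
- post: Fixed upright yellow steel post, 18 mm in diameter, 50 high, in the bay's mouth at bay x = -100 mm and either y = +80 or y = -80 mm (it changes; a flush black cap, no obstacle, marks the other place). Origin: centre of its foot. Free width from post to the farther end stop 211 mm, from post to back fence 91 mm.
- breaker: Loose white circuit breaker, 70 x 36 mm and 72 mm high, standing behind the back fence; leave alone. Origin: centre of its underside.
- lamp: Loose orange pilot lamp on a black body, 38 mm in diameter, 44 mm high, standing beside one end of the bay; leave alone. Origin: centre of its underside.
- pushbutton: Loose green push-button on a black body, 38 mm in diameter, 44 mm high, standing beside the other end of the bay; leave alone. Origin: centre of its underside.
- screwdriver: Loose screwdriver 180 mm long lying on the desk on the robot's right; leave alone. Origin: its underside near mid-length, x axis towards the tip.
- tape: Loose roll of blue tape, 64 mm in diameter, 19 mm high, lying flat on the robot's left; leave alone. Origin: centre of its underside.
- mouse: Loose grey computer mouse, 100 x 58 x 29 mm, on the robot's left; leave alone. Origin: centre of its underside.
- phone: Loose black phone with a green screen, 150 x 72 x 9 mm, lying flat on the robot's right; leave alone. Origin: centre of its underside.

How it is judged (in metres and radians):
At the end, for the whole second after the job is handed in: The trunking lies flat and at rest on the desk inside the bay, between the end stops and behind the post, parallel to the back fence within 0.06 rad, its middle no more than 9 mm off the fence (flush) (x of trunking in the frame of bay between -0.029 and -0.014 m and angle between the y axis of trunking and the y axis of bay, either way round below 0.06 rad and y of trunking in the frame of bay between -0.03 and 0.03 m and height (world z) of trunking below 0.006 m and linear speed of trunking below 0.01 m/s); the robot touches nothing.
It fails at once if the trunking was lifted off the desk (height (world z) of trunking above 0.012 m).
It fails at once if the trunking was tipped (angle between trunking's own z axis and vertical above 0.2 rad).
It fails at once if a loose thing other than the trunking was displaced by more than 20 mm (distance of any of breaker, lamp, pushbutton, screwdriver, tape, mouse, phone from where it was at the start of the episode above 0.02 m).
It also fails if it takes over 67 s, if anything falls off the work surface, if the arm or the gripper's body presses on something with over 40 N, if the wrist force passes 120 N, or if a joint passes its speed limit or range.

## Working session

There is one attempt and no reset: what is moved stays moved. The work goes in short steps, Python scripts to look and compute and a tool call to move; the robot and the scene stay as the last step left them, time stands still between calls to the robot, and variables do not carry over. Pictures are saved under pics/ and viewed, about 8 in all and at most 12, crops included, and the job is handed in when it is done.

Besides the shell and the picture viewer there is one more tool, called after ">>>" by a JSON object that holds its "fn" and its "kwargs", one argument or row to a line. step_arm: Moves the arm, as the interface text tells. Its arguments: {"type":"object","properties":{"commands":{"type":"array"}},"required":["commands"]}

```bash
mkdir -p pics; cat > h.py <<'E'
from workcell import *
import numpy as np, cv2
from scipy.spatial.transform import Rotation as R
def cam(n):
    c=capture(n); o=c["orientation"]; o=np.array(o,float)
    c["R"]=o if o.shape==(3,3) else R.from_euler('xyz',o,degrees=True).as_matrix()
    return c
def save(c,f): cv2.imwrite(f,c["image"][:,:,::-1])
def w(c,uv,z=0):
    d=c["R"]@np.linalg.inv(c["K"])@np.array([uv[0],uv[1],1.]); o=np.array(c["origin"],float)
    return (o+d*(z-o[2])/d[2])[:2]
E
python3 - <<'E'
from h import *
s=read_state();print(s)
for n in("top","scene"):
    c=cam(n);print(c["K"],c["origin"],c["orientation"]);save(c,f"pics/{n}0.png")
    import pickle;pickle.dump(c,open(f"{n}0.pkl","wb"))
E
```

```text
{'time_s': 0.0, 'joint_pos': array([-7.22853853e+01,  1.72157260e+01,  8.71816331e+01, -9.24971040e-04,
        7.56703089e+01, -3.81485204e+00]), 'qd': array([ 0.00018578, -0.06273466,  0.06780023,  0.04076258, -0.07588166,
       -0.0291731 ]), 'joint_efforts': array([-4.24727159e-04, -5.31798720e+01, -3.52741921e+01,  7.07237399e-02,
        2.42736196e-02, -1.09126056e-04]), 'ee_pos': array([ 201.7578447 , -511.36302868,  203.87555954]), 'tcp_rot': array([-1.79996392e+02,  6.75777202e-02, -6.84703016e+01]), 'force': array([-0.46006312,  0.35854033, -0.46357415]), 'moment': array([0.07879588, 0.00222702, 0.02156817]), 'width': 0.998141328867805}
[[378.29363833   0.         326.13436649]
 [  0.         378.29363833 198.44565121]
 [  0.           0.           1.        ]] [ 281.71288924   22.13184179 1293.20284605] [-1.68953783e+02  4.67575494e-02 -9.16509102e+01]
[[385.88537916   0.         317.8033354 ]
 [  0.         385.88537916 197.24431927]
 [  0.           0.           1.        ]] [1449.15541912  345.95649149  690.63412113] [-1.24313209e+02 -1.18785163e-02  1.10046602e+02]
```

View pics/top0.png

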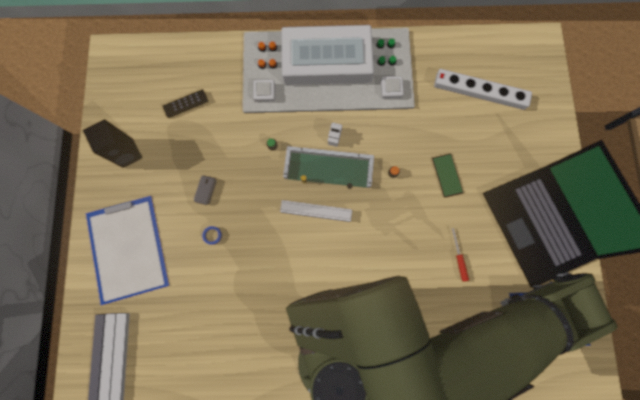

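View pics/scene0.png

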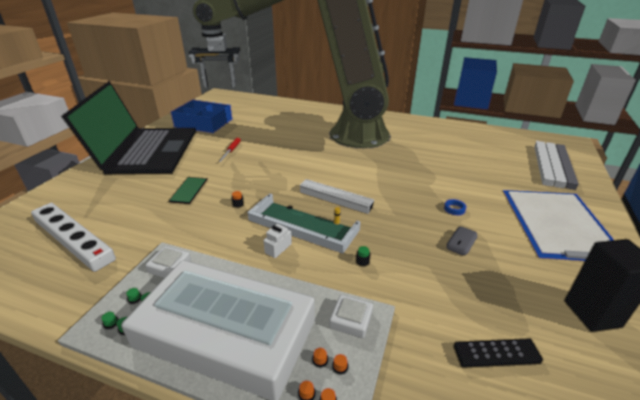

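The top picture shows the bay at about (285-375, 148-188), the trunking at (280-352, 200-220), the yellow post on the left at (304,179) and its black cap at (350,185). I'll enlarge both views.

```bash
python3 - <<'E'
import pickle,cv2,numpy as np
c=pickle.load(open("top0.pkl","rb"))["image"][110:235,255:415,::-1]
cv2.imwrite("pics/t1.png",cv2.resize(c,None,fx=5,fy=5,interpolation=cv2.INTER_CUBIC)[:600])
c=pickle.load(open("scene0.pkl","rb"))["image"][165:285,225:385,::-1]
cv2.imwrite("pics/s1.png",cv2.resize(c,None,fx=5,fy=5,interpolation=cv2.INTER_CUBIC))
E
```

```text
(no output)
```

View pics/t1.png

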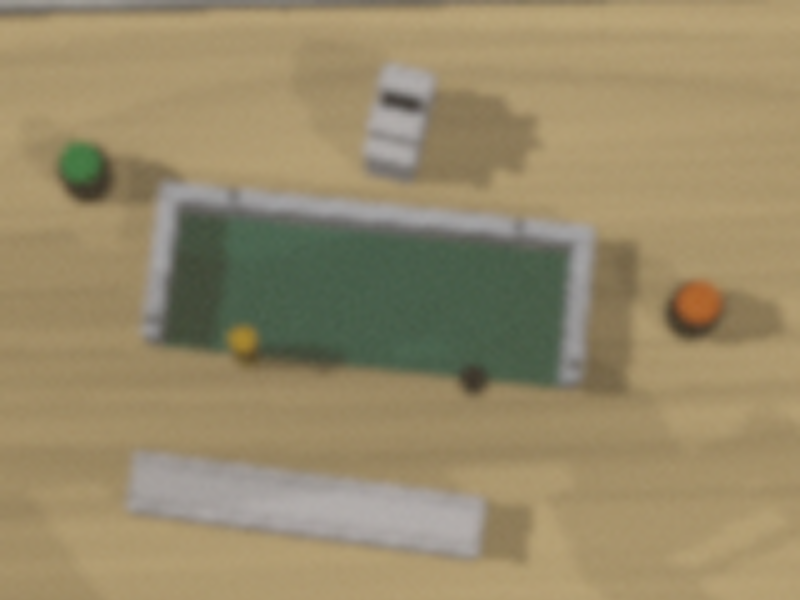

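View pics/s1.png

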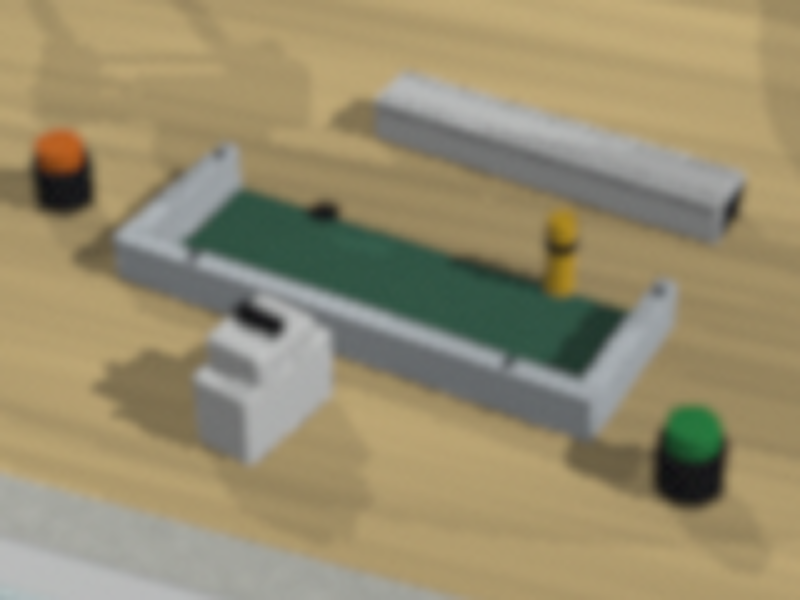

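The top crop shows bay rim corners at about (163,183), (594,228), (580,386) and (143,341), and the post top at (243,340). The trunking's top corners are at (133,453), (485,495), (478,556) and (128,513). Next I'll fit the poses.

```bash
cat >> h.py <<'E'
def fit(P,Q):  # rigid P(local)->Q(world): returns xy, yaw, residuals
    P=np.array(P,float);Q=np.array(Q);p=P-P.mean(0);q=Q-Q.mean(0)
    a=np.arctan2((p[:,0]*q[:,1]-p[:,1]*q[:,0]).sum(),(p*q).sum())
    M=np.array([[np.cos(a),-np.sin(a)],[np.sin(a),np.cos(a)]]);t=Q.mean(0)-M@P.mean(0)
    return t,np.degrees(a),np.linalg.norm(P@M.T+t-Q,axis=1)
def px(U,V,x0=255,y0=110,s=5): return (x0+(U+.5)/s-.5,y0+(V+.5)/s-.5)
E
python3 - <<'E'
from h import *;import pickle
c=pickle.load(open("top0.pkl","rb"))
f=lambda L,z:[w(c,px(*p),z) for p in L]
t,a,r=fit([(12,152),(12,-152),(-100,-152),(-100,152)],f([(163,183),(594,228),(580,386),(143,341)],30));print("bay",t,a,r)
t2,a2,r2=fit([(20,120),(20,-120),(-20,-120),(-20,120)],f([(133,453),(485,495),(478,556),(128,513)],30));print("trk",t2,a2,r2)
th=np.radians(a);M=np.array([[np.cos(th),-np.sin(th)],[np.sin(th),np.cos(th)]])
print("trk in bay",M.T@(t2-t),a2-a)
for n,p,z in(("post",(243,340),50),("cap",(473,379),0),("green",(82,163),44),("orange",(699,303),44)):
    q=f([p],z)[0];print(n,q,M.T@(q-t))
c=pickle.load(open("scene0.pkl","rb"))
f=lambda L,z:[w(c,px(*p,225,165),z) for p in L]
print("scene: bay",fit([(12,152),(12,-152),(-100,152),(-100,-152)],f([(588,405),(118,238),(676,287),(237,147)],30)))
print("trk",fit([(20,120),(20,-120),(-20,-120),(-20,120)],f([(718,208),(378,103),(405,73),(744,178)],30)))
E
```

```text
bay [684.65314941  -1.36216511] -7.778812631301002 [1.40486531 1.12724537 1.32903279 1.78084693]
trk [488.01633057  52.43813635] -8.59574513948399 [1.19266953 0.89533236 1.14239185 1.711036  ]
trk in bay [-202.10918625   26.69059371] -0.8169325081829877
post [598.44933234  91.68216578] [-98.00404131  80.52051588]
cap [578.33992098 -66.27440206] [-96.5491107  -78.70432178]
green [729.56174105 201.39417636] [ 17.0524333  206.96891102]
orange [ 616.96043062 -219.65196969] [ -37.52445825 -225.44324783]
scene: bay (array([691.20398811,   3.93655496]), np.float64(-8.768415790927357), array([3.97625497, 0.66636077, 4.01624515, 7.33076698]))
trk (array([495.15850886,  56.33078544]), np.float64(-9.631489356393487), array([2.89847792, 3.68678492, 0.2369478 , 2.29549845]))
```

```bash
cat >> h.py <<'E'
B=np.array([686.,-1.]); BA=-7.8
def M(a): a=np.radians(a); return np.array([[np.cos(a),-np.sin(a)],[np.sin(a),np.cos(a)]])
def b2w(p): return M(BA)@np.array(p,float)+B
def w2b(p): return M(BA).T@(np.array(p,float)-B)
def plan(g,wps):
    """wps: (bay x, bay y, tcp z, yaw relative to bay, rows). prints rows from the measured pose"""
    s=read_state();p=np.array(s["ee_pos"]);y=s["tcp_rot"][2]
    print("at bay",w2b(p[:2]).round(1),"z",p[2].round(1),"yaw_bay",round(y-BA,1),"t",round(s["time_s"],2),"F",np.round(s["force"],1),"w",round(s["width"],3))
    for bx,by,z,yb,n in wps:
        t=np.array([*b2w((bx,by)),z]);dy=(yb+BA-y+180)%360-180; dp=(t-p)/n; rows=[]
        for i in range(n):
            d=M(y).T@dp[:2]
            rows.append([g,round(d[0]/10,2),round(-d[1]/10,2),round(-dp[2]/10,2),round(-dy/n,2)]); y+=dy/n
        p=t; print(str(rows).replace(" ",""))
E
python3 -c "
import workcell;print([n for n in dir(workcell) if n[0]!='_'])
from h import *
plan(1,[(-205,185,150,0,12),(-205,185,45,0,4)])"
```

```text
['MotionError', 'capture', 'finger_overhang', 'read_state', 'sign_off']
at bay [-410.5 -571.4] z 203.9 yaw_bay -60.7 t 0.1 F [-0.3 -0.7  0.2] w 0.999
[[1,np.float64(-4.66),np.float64(-4.58),np.float64(0.45),np.float64(-5.06)],[1,np.float64(-4.23),np.float64(-4.97),np.float64(0.45),np.float64(-5.06)],[1,np.float64(-3.78),np.float64(-5.33),np.float64(0.45),np.float64(-5.06)],[1,np.float64(-3.3),np.float64(-5.64),np.float64(0.45),np.float64(-5.06)],[1,np.float64(-2.79),np.float64(-5.91),np.float64(0.45),np.float64(-5.06)],[1,np.float64(-2.25),np.float64(-6.13),np.float64(0.45),np.float64(-5.06)],[1,np.float64(-1.71),np.float64(-6.31),np.float64(0.45),np.float64(-5.06)],[1,np.float64(-1.14),np.float64(-6.43),np.float64(0.45),np.float64(-5.06)],[1,np.float64(-0.57),np.float64(-6.51),np.float64(0.45),np.float64(-5.06)],[1,np.float64(0.0),np.float64(-6.53),np.float64(0.45),np.float64(-5.06)],[1,np.float64(0.58),np.float64(-6.51),np.float64(0.45),np.float64(-5.06)],[1,np.float64(1.15),np.float64(-6.43),np.float64(0.45),np.float64(-5.06)]]
[[1,np.float64(0.0),np.float64(-0.0),np.float64(2.62),np.float64(-0.0)],[1,np.float64(0.0),np.float64(-0.0),np.float64(2.62),np.float64(-0.0)],[1,np.float64(0.0),np.float64(-0.0),np.float64(2.62),np.float64(-0.0)],[1,np.float64(0.0),np.float64(-0.0),np.float64(2.62),np.float64(-0.0)]]
```

```bash
sed -i 's/rows.append(\[g,round(d\[0\]\/10,2),round(-d\[1\]\/10,2),round(-dp\[2\]\/10,2),round(-dy\/n,2)\])/rows.append([g]+[float(round(v,1)) for v in (d[0]\/10,-d[1]\/10,-dp[2]\/10,-dy\/n)])/' h.py
python3 -c "
from h import *
print(finger_overhang)
plan(1,[(-205,190,150,0,22)])"
```

```text
25.0
at bay [-410.5 -571.4] z 203.9 yaw_bay -60.7 t 0.1 F [-0.3 -0.7  0.2] w 0.999
[[1,-2.6,-2.5,0.2,-2.8],[1,-2.4,-2.6,0.2,-2.8],[1,-2.3,-2.7,0.2,-2.8],[1,-2.2,-2.9,0.2,-2.8],[1,-2.0,-3.0,0.2,-2.8],[1,-1.9,-3.0,0.2,-2.8],[1,-1.7,-3.1,0.2,-2.8],[1,-1.6,-3.2,0.2,-2.8],[1,-1.4,-3.3,0.2,-2.8],[1,-1.3,-3.4,0.2,-2.8],[1,-1.1,-3.4,0.2,-2.8],[1,-0.9,-3.5,0.2,-2.8],[1,-0.8,-3.5,0.2,-2.8],[1,-0.6,-3.5,0.2,-2.8],[1,-0.4,-3.6,0.2,-2.8],[1,-0.3,-3.6,0.2,-2.8],[1,-0.1,-3.6,0.2,-2.8],[1,0.1,-3.6,0.2,-2.8],[1,0.3,-3.6,0.2,-2.8],[1,0.4,-3.6,0.2,-2.8],[1,0.6,-3.5,0.2,-2.8],[1,0.8,-3.5,0.2,-2.8]]
```

Overhang is 25 mm, so a fingertip height of about 8 mm needs TCP z of about 33.

>>> {"fn": "step_arm", "kwargs": {
  "commands": [
    [1,-2.6,-2.5,0.2,-2.8],
    [1,-2.4,-2.6,0.2,-2.8],
    [1,-2.3,-2.7,0.2,-2.8],
    [1,-2.2,-2.9,0.2,-2.8],
    [1,-2.0,-3.0,0.2,-2.8],
    [1,-1.9,-3.0,0.2,-2.8],
    [1,-1.7,-3.1,0.2,-2.8],
    [1,-1.6,-3.2,0.2,-2.8],
    [1,-1.4,-3.3,0.2,-2.8],
    [1,-1.3,-3.4,0.2,-2.8],
    [1,-1.1,-3.4,0.2,-2.8],
    [1,-0.9,-3.5,0.2,-2.8]
  ]
}}

```text
time_s: 1.3
ee_pos: [366.6, -99.4, 177.1]
tcp_rot: [-179.9, 0.3, -33.9]
force: [0.2, 0.3, 1.0]
width: 0.018
```

>>> {"fn": "step_arm", "kwargs": {
  "commands": [
    [1,-0.8,-3.5,0.2,-2.8],
    [1,-0.6,-3.5,0.2,-2.8],
    [1,-0.4,-3.6,0.2,-2.8],
    [1,-0.3,-3.6,0.2,-2.8],
    [1,-0.1,-3.6,0.2,-2.8],
    [1,0.1,-3.6,0.2,-2.8],
    [1,0.3,-3.6,0.2,-2.8],
    [1,0.4,-3.6,0.2,-2.8],
    [1,0.6,-3.5,0.2,-2.8],
    [1,0.8,-3.5,0.2,-2.8]
  ]
}}

```text
time_s: 2.3
ee_pos: [495.7, 252.8, 155.9]
tcp_rot: [-179.8, 0.3, -4.7]
force: [0.6, -0.2, 0.9]
width: 0.006
```

```bash
python3 -c "
from h import *
plan(1,[(-204,190,150,0,4),(-204,190,35,0,6),(-204,53+5,35,0,12)])"
```

```text
at bay [-223.   225.6] z 155.9 yaw_bay 3.1 t 2.3 F [ 0.6 -0.2  0.9] w 0.006
[[1,0.4,0.9,0.1,0.8],[1,0.4,0.9,0.1,0.8],[1,0.5,0.9,0.1,0.8],[1,0.5,0.9,0.1,0.8]]
[[1,0.0,-0.0,1.9,-0.0],[1,0.0,-0.0,1.9,-0.0],[1,0.0,-0.0,1.9,-0.0],[1,0.0,-0.0,1.9,-0.0],[1,0.0,-0.0,1.9,-0.0],[1,0.0,-0.0,1.9,-0.0]]
[[1,-0.0,1.1,-0.0,-0.0],[1,-0.0,1.1,-0.0,-0.0],[1,-0.0,1.1,-0.0,-0.0],[1,-0.0,1.1,-0.0,-0.0],[1,-0.0,1.1,-0.0,-0.0],[1,-0.0,1.1,-0.0,-0.0],[1,-0.0,1.1,-0.0,-0.0],[1,-0.0,1.1,-0.0,-0.0],[1,-0.0,1.1,-0.0,-0.0],[1,-0.0,1.1,-0.0,-0.0],[1,-0.0,1.1,-0.0,-0.0],[1,-0.0,1.1,-0.0,-0.0]]
```

>>> {"fn": "step_arm", "kwargs": {
  "commands": [
    [1,0.4,0.9,0.1,0.8],
    [1,0.4,0.9,0.1,0.8],
    [1,0.5,0.9,0.1,0.8],
    [1,0.5,0.9,0.1,0.8],
    [1,0,0,1.9,0],
    [1,0,0,1.9,0],
    [1,0,0,1.9,0],
    [1,0,0,1.9,0],
    [1,0,0,1.9,0],
    [1,0,0,1.5,0],
    [1,0,0,0,0]
  ]
}}

```text
time_s: 3.4
ee_pos: [512.0, 204.1, 38.3]
tcp_rot: [-179.8, 0.2, -8.9]
force: [0.2, -0.6, 0.7]
width: 0.004
```

```bash
python3 -c "
from h import *
plan(1,[(-204,190,34,0,3),(-204,58,34,0,12)])"
```

```text
at bay [-200.2  179.6] z 38.3 yaw_bay -1.1 t 3.4 F [ 0.2 -0.6  0.7] w 0.004
[[1,-0.1,-0.3,0.1,-0.4],[1,-0.1,-0.3,0.1,-0.4],[1,-0.1,-0.3,0.1,-0.4]]
[[1,0.0,1.1,-0.0,-0.0],[1,0.0,1.1,-0.0,-0.0],[1,0.0,1.1,-0.0,-0.0],[1,0.0,1.1,-0.0,-0.0],[1,0.0,1.1,-0.0,-0.0],[1,0.0,1.1,-0.0,-0.0],[1,0.0,1.1,-0.0,-0.0],[1,0.0,1.1,-0.0,-0.0],[1,0.0,1.1,-0.0,-0.0],[1,0.0,1.1,-0.0,-0.0],[1,0.0,1.1,-0.0,-0.0],[1,0.0,1.1,-0.0,-0.0]]
```

>>> {"fn": "step_arm", "kwargs": {
  "commands": [
    [1,-0.2,0,0.2,-0.6],
    [1,-0.1,0.8,0.1,-0.4],
    [1,0,1.1,0,0],
    [1,0,1.1,0,0],
    [1,0,1.1,0,0],
    [1,0,1.1,0,0],
    [1,0,1.1,0,0],
    [1,0,1.1,0,0],
    [1,0,1.1,0,0],
    [1,0,1.1,0,0],
    [1,0,1.0,0,0],
    [1,0,0,0,0]
  ]
}}

```text
time_s: 4.6
ee_pos: [494.2, 87.8, 38.4]
tcp_rot: [-179.7, -0.1, -8.0]
force: [0.3, -0.1, -0.4]
width: 0.003
```

```bash
python3 -c "
from h import *
plan(1,[(-204,58,34,0,2)])
c=cam('top');save(c,'pics/x.png')
i=c['image'][110:235,255:415,::-1]
cv2.imwrite('pics/t2.png',cv2.resize(i,None,fx=5,fy=5,interpolation=cv2.INTER_CUBIC)[:600])"
```

```text
at bay [-202.1   61.9] z 38.4 yaw_bay -0.2 t 4.6 F [ 0.3 -0.1 -0.4] w 0.003
[[1,-0.1,0.2,0.2,-0.1],[1,-0.1,0.2,0.2,-0.1]]
```

View pics/t2.png

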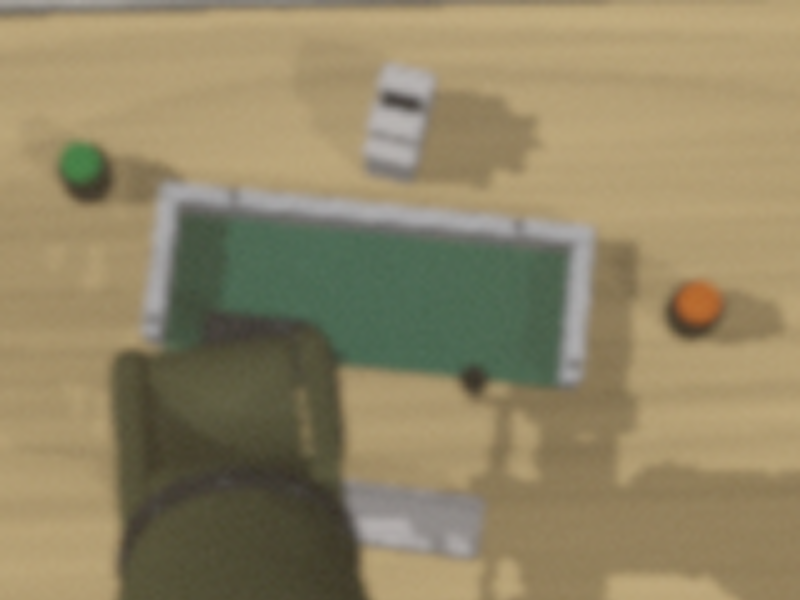

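The top view shows the trunking's right end still at (485,495), so it has not moved. I'll check the scene camera.

```bash
python3 -c "
from h import *
c=cam('scene')
i=c['image'][130:250,250:410,::-1]
cv2.imwrite('pics/s2.png',cv2.resize(i,None,fx=5,fy=5,interpolation=cv2.INTER_CUBIC)[:600])
p=np.array(read_state()['ee_pos'])
for dz in(0,-25):
  q=c['K']@c['R'].T@(p+[0,0,dz]-c['origin']);q=q[:2]/q[2];print((q-[250,130])*5)"
```

```text
[478.6803545  309.01701161]
[477.02535641 342.66842692]
```

View pics/s2.png

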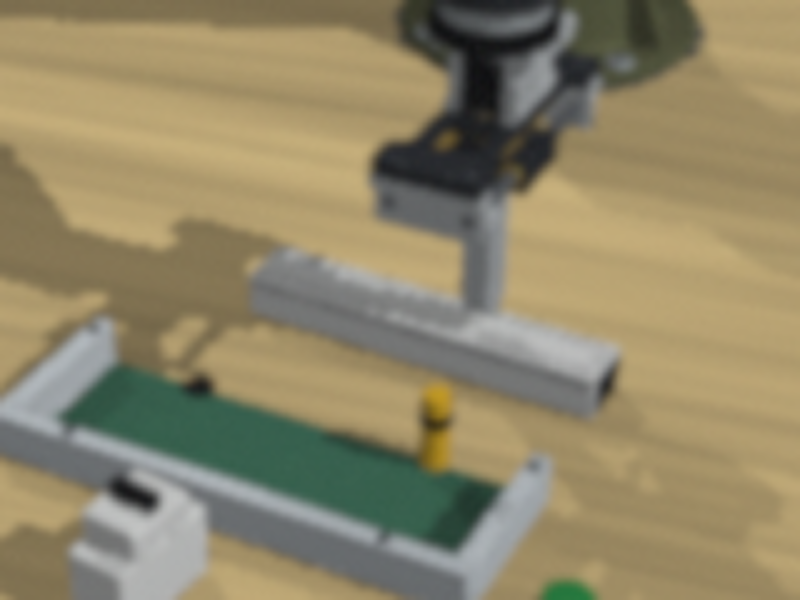

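The scene view shows the fingertips at (483,310), which puts them just above the trunking's top. They reach lower by much less than the stated 25 mm overhang implies, so the stick passed over it. I'll back off beyond the left end and feel for the desk.

>>> {"fn": "step_arm", "kwargs": {
  "commands": [
    [1,0,-2.0,-0.3,0],
    [1,0,-2.5,0,0],
    [1,0,-2.5,0,0],
    [1,0,-2.5,0,0],
    [1,0,-2.5,0,0],
    [1,0,-1.0,0,0],
    [1,0,0,0,0]
  ]
}}

```text
time_s: 5.4
ee_pos: [512.9, 224.6, 42.1]
tcp_rot: [-179.7, -0.1, -7.9]
force: [-0.1, -0.3, -0.3]
width: 0.001
```

>>> {"fn": "step_arm", "kwargs": {
  "commands": [
    [1,0,0,0.6,0],
    [1,0,0,0.6,0],
    [1,0,0,0.3,0],
    [1,0,0,0,0]
  ]
}}

```text
time_s: 5.8
ee_pos: [512.5, 222.1, 25.3]
tcp_rot: [-179.7, -0.0, -8.0]
force: [1.1, 0.1, -0.4]
width: 0.003
```

>>> {"fn": "step_arm", "kwargs": {
  "commands": [
    [1,0,0,0.4,0],
    [1,0,0,0.4,0],
    [1,0,0,0,0]
  ]
}}

```text
time_s: 6.1
ee_pos: [512.6, 221.3, 16.6]
tcp_rot: [-179.7, 0.0, -8.1]
force: [0.3, -0.2, 0.3]
width: 0.003
```

TCP is at z = 16.6 with no contact, which confirms the quoted overhang is wrong. I'll go on feeling for the desk.

>>> {"fn": "step_arm", "kwargs": {
  "commands": [
    [1,0,0,0.3,0],
    [1,0,0,0,0]
  ]
}}

```text
time_s: 6.3
ee_pos: [512.6, 221.3, 13.3]
tcp_rot: [-179.7, -0.0, -8.1]
force: [-0.3, 0.3, 0.3]
width: 0.006
```

>>> {"fn": "step_arm", "kwargs": {
  "commands": [
    [1,0,0,0.3,0],
    [1,0,0,0,0]
  ]
}}

```text
time_s: 6.5
ee_pos: [512.7, 221.4, 10.2]
tcp_rot: [-179.7, -0.0, -8.1]
force: [-0.5, -0.3, -0.4]
width: 0.008
```

```bash
python3 -c "
from h import *
plan(1,[(-204,58,15,0,12)])"
```

```text
at bay [-201.9  196.8] z 10.2 yaw_bay -0.3 t 6.5 F [-0.5 -0.3 -0.4] w 0.008
[[1,-0.0,1.2,-0.0,-0.0],[1,-0.0,1.2,-0.0,-0.0],[1,-0.0,1.2,-0.0,-0.0],[1,-0.0,1.2,-0.0,-0.0],[1,-0.0,1.2,-0.0,-0.0],[1,-0.0,1.2,-0.0,-0.0],[1,-0.0,1.2,-0.0,-0.0],[1,-0.0,1.2,-0.0,-0.0],[1,-0.0,1.2,-0.0,-0.0],[1,-0.0,1.2,-0.0,-0.0],[1,-0.0,1.2,-0.0,-0.0],[1,-0.0,1.2,-0.0,-0.0]]
```

>>> {"fn": "step_arm", "kwargs": {
  "commands": [
    [1,0,0.6,-0.3,0],
    [1,0,1.2,0,0],
    [1,0,1.2,0,0],
    [1,0,1.2,0,0],
    [1,0,1.2,0,0],
    [1,0,1.2,0,0],
    [1,0,1.2,0,0],
    [1,0,1.2,0,0],
    [1,0,1.2,0,0],
    [1,0,1.2,0,0],
    [1,0,1.2,0,0],
    [1,0,0,0,0]
  ]
}}

```text
time_s: 7.7
ee_pos: [493.4, 84.8, 13.4]
tcp_rot: [-179.7, -0.1, -8.1]
force: [0.4, -0.5, 0.2]
width: 0.003
```

```bash
cat >> h.py <<'E'
def trk(n='top'):
    """bright low-saturation blob below the bay, top view; corners px (image) of largest few candidate blobs, in bay frame at z=30"""
    c=cam(n);im=c["image"];h=cv2.cvtColor(im,cv2.COLOR_RGB2HSV)
    m=((h[:,:,1]<45)&(h[:,:,2]>95)).astype(np.uint8);k=np.zeros_like(m);k[140:300,250:430]=1;m*=k
    q,l,st,_=cv2.connectedComponentsWithStats(m)
    for i in range(1,q):
        if st[i,4]>80:
            ys,xs=np.nonzero(l==i);b=cv2.boxPoints(cv2.minAreaRect(np.c_[xs,ys].astype(np.float32)))
            B4=np.array([w2b(w(c,p,30)) for p in b]);e=[B4[1]-B4[0],B4[2]-B4[1]];L=max(e,key=np.linalg.norm)
            if L[1]<0: L=-L
            print("blob",st[i,4],"c",B4.mean(0).round(1),"sz",[round(float(np.linalg.norm(v)),1) for v in e],"phi",round(float(np.degrees(np.arctan2(L[0],L[1]))),1))
    return c
E
python3 -c "
from h import *
plan(1,[(-204,50,14,0,2)])
trk()"
```

```text
at bay [-202.4   58.9] z 13.4 yaw_bay -0.3 t 7.7 F [ 0.4 -0.5  0.2] w 0.003
[[1,-0.1,0.4,-0.0,-0.2],[1,-0.1,0.4,-0.0,-0.2]]
blob 843 c [-44.3  -0.1] sz [117.9, 308.9] phi 0.7
blob 680 c [-201.4  -95.8] sz [42.0, 192.7] phi 0.3
```

```bash
python3 -c "
from h import *
plan(-1,[(-205,75,14,0,1),(-205,80,80,0,2),(-255,-20,70,90,12),(-255,-20,14,90,3)])"
```

```text
at bay [-202.3   59.5] z 13.4 yaw_bay -0.3 t 7.75 F [ 0.1 -0.8 -0.1] w 0.007
[[-1,-0.3,-1.6,-0.1,-0.3]]
[[-1,-0.0,-0.2,-3.3,-0.0],[-1,-0.0,-0.2,-3.3,-0.0]]
[[-1,-0.4,0.8,0.1,-7.5],[-1,-0.5,0.8,0.1,-7.5],[-1,-0.6,0.7,0.1,-7.5],[-1,-0.7,0.6,0.1,-7.5],[-1,-0.8,0.5,0.1,-7.5],[-1,-0.8,0.4,0.1,-7.5],[-1,-0.9,0.3,0.1,-7.5],[-1,-0.9,0.2,0.1,-7.5],[-1,-0.9,0.1,0.1,-7.5],[-1,-0.9,-0.1,0.1,-7.5],[-1,-0.9,-0.2,0.1,-7.5],[-1,-0.9,-0.3,0.1,-7.5]]
[[-1,0.0,-0.0,1.9,-0.0],[-1,0.0,-0.0,1.9,-0.0],[-1,0.0,-0.0,1.9,-0.0]]
```

>>> {"fn": "step_arm", "kwargs": {
  "commands": [
    [1,0,-2.0,0,0],
    [1,0,-0.2,-3.3,0],
    [1,0,0,-3.3,0]
  ]
}}

```text
time_s: 8.05
ee_pos: [494.4, 107.2, 77.2]
tcp_rot: [-179.8, 0.4, -8.2]
force: [0.1, -0.3, 0.4]
width: 0.005
```

>>> {"fn": "step_arm", "kwargs": {
  "commands": [
    [-1,-0.4,0.8,0,-7.5],
    [-1,-0.5,0.8,0,-7.5],
    [-1,-0.6,0.7,0,-7.5],
    [-1,-0.7,0.6,0,-7.5],
    [-1,-0.8,0.5,0,-7.5],
    [-1,-0.8,0.4,0,-7.5],
    [-1,-0.9,0.3,0,-7.5],
    [-1,-0.9,0.2,0,-7.5],
    [-1,-0.9,0.1,0,-7.5],
    [-1,-0.9,-0.1,0,-7.5],
    [-1,-0.9,-0.2,0,-7.5],
    [-1,-0.9,-0.3,0,-7.5]
  ]
}}

```text
time_s: 9.25
ee_pos: [434.5, 15.3, 81.1]
tcp_rot: [-180.0, -0.2, 85.8]
force: [-0.2, 0.3, -0.5]
width: 0.981
```

```bash
python3 -c "
from h import *
plan(-1,[(-258,-20,70,90,3),(-258,-20,14,90,3)])
trk()"
```

```text
at bay [-251.3  -18. ] z 81.1 yaw_bay 93.6 t 9.25 F [-0.2  0.3 -0.5] w 0.981
[[-1,-0.1,-0.2,0.4,1.2],[-1,-0.1,-0.2,0.4,1.2],[-1,-0.1,-0.2,0.4,1.2]]
[[-1,0.0,-0.0,1.9,-0.0],[-1,0.0,-0.0,1.9,-0.0],[-1,0.0,-0.0,1.9,-0.0]]
blob 842 c [-43.1   0.2] sz [114.5, 309.1] phi 0.4
blob 275 c [-201.3 -153.7] sz [41.9, 77.1] phi 0.3
```

>>> {"fn": "step_arm", "kwargs": {
  "commands": [
    [-1,0,-0.7,0.4,1.2],
    [-1,0,-0.3,0.4,1.2],
    [-1,0,0,1.8,0],
    [-1,0,0,1.8,0],
    [-1,0,0,1.5,0],
    [-1,0,0,0.4,0],
    [-1,0,0,0,0]
  ]
}}

```text
time_s: 10.0
ee_pos: [422.9, 17.8, 14.9]
tcp_rot: [-180.0, -0.2, 82.3]
force: [0.3, -0.2, 1.0]
width: 0.999
```

```bash
cat > rot.py <<'E'
from h import *
P=np.array([-202,-117.]);W=[(-230,-20,14,90,3)]
for f in range(3,46,3):
    t=np.radians(f);p=P+97*np.array([np.sin(t),np.cos(t)])-28*np.array([np.cos(t),-np.sin(t)]);W.append((*p,14,90-f,1))
plan(-1,W)
E
python3 rot.py
```

```text
at bay [-263.3  -17.1] z 14.9 yaw_bay 90.1 t 10.0 F [ 0.3 -0.2  1. ] w 0.999
[[-1,-0.1,1.1,0.0,0.0],[-1,-0.1,1.1,0.0,0.0],[-1,-0.1,1.1,0.0,0.0]]
[[-1,0.1,0.5,-0.0,3.0]]
[[-1,0.1,0.5,-0.0,3.0]]
[[-1,0.1,0.5,-0.0,3.0]]
[[-1,0.1,0.5,-0.0,3.0]]
[[-1,0.1,0.5,-0.0,3.0]]
[[-1,0.1,0.5,-0.0,3.0]]
[[-1,0.1,0.5,-0.0,3.0]]
[[-1,0.1,0.5,-0.0,3.0]]
[[-1,0.1,0.5,-0.0,3.0]]
[[-1,0.1,0.5,-0.0,3.0]]
[[-1,0.1,0.5,-0.0,3.0]]
[[-1,0.1,0.5,-0.0,3.0]]
[[-1,0.1,0.5,-0.0,3.0]]
[[-1,0.1,0.5,-0.0,3.0]]
[[-1,0.1,0.5,-0.0,3.0]]
```

>>> {"fn": "step_arm", "kwargs": {
  "commands": [
    [-1,-0.1,1.1,0,0],
    [-1,-0.1,1.1,0,0],
    [-1,-0.1,1.0,0,0],
    [-1,0.1,0.5,0,3.0],
    [-1,0.1,0.5,0,3.0],
    [-1,0.1,0.5,0,3.0],
    [-1,0.1,0.5,0,3.0],
    [-1,0.1,0.5,0,3.0],
    [-1,0.1,0.5,0,3.0],
    [-1,0.1,0.5,0,3.0],
    [-1,0,0,0,0]
  ]
}}

```text
time_s: 11.1
ee_pos: [501.6, 4.6, 18.8]
tcp_rot: [179.8, -0.3, 60.2]
force: [-0.5, 0.2, 0.8]
width: 0.999
```

```bash
python3 -c "
from h import *
plan(-1,[])
trk()"
```

```text
at bay [-183.5  -19.5] z 18.8 yaw_bay 68.0 t 11.1 F [-0.5  0.2  0.8] w 0.999
blob 850 c [-44.    0.2] sz [116.3, 309.0] phi 0.0
blob 306 c [-204.1 -150.9] sz [41.5, 84.1] phi 21.0
```

>>> {"fn": "step_arm", "kwargs": {
  "commands": [
    [-1,0.1,0.4,0.1,3.0],
    [-1,0.1,0.4,0.1,3.0],
    [-1,0.1,0.4,0.1,3.0],
    [-1,0.1,0.4,0,3.0],
    [-1,0.1,0.4,0,3.0],
    [-1,0.1,0.4,0,3.0],
    [-1,0.1,0.4,0,2.0],
    [-1,0,0,0,0]
  ]
}}

```text
time_s: 11.95
ee_pos: [529.1, -7.7, 16.7]
tcp_rot: [179.9, -0.4, 40.2]
force: [-0.3, 0.2, 0.6]
width: 1.0
```

```bash
python3 -c "
from h import *
plan(-1,[])
trk()"
```

```text
at bay [-154.6  -28. ] z 16.7 yaw_bay 48.0 t 11.95 F [-0.3  0.2  0.6] w 1.0
blob 833 c [-44.4   0.2] sz [117.2, 308.4] phi 0.4
blob 322 c [-208.2 -145.7] sz [43.7, 92.6] phi 39.8
```

```bash
python3 -c "
from h import *
plan(-1,[(-170,-12,16,48,1),(-172,-11,75,48,2)])
plan(1,[(-261,-206,75,-40,12),(-261,-206,15,-40,3)])"
```

```text
at bay [-154.8  -27.9] z 16.7 yaw_bay 48.1 t 12.0 F [ 0.8 -0.8 -0.3] w 0.999
[[-1,0.2,-2.2,0.1,0.1]]
[[-1,-0.0,-0.1,-3.0,-0.0],[-1,-0.0,-0.1,-3.0,-0.0]]
at bay [-154.8  -27.9] z 16.7 yaw_bay 48.1 t 12.0 F [ 0.8 -0.8 -0.3] w 0.999
[[1,-1.7,0.3,-0.5,7.3],[1,-1.6,0.5,-0.5,7.3],[1,-1.6,0.8,-0.5,7.3],[1,-1.4,0.9,-0.5,7.3],[1,-1.3,1.1,-0.5,7.3],[1,-1.2,1.3,-0.5,7.3],[1,-1.0,1.4,-0.5,7.3],[1,-0.8,1.5,-0.5,7.3],[1,-0.6,1.6,-0.5,7.3],[1,-0.4,1.7,-0.5,7.3],[1,-0.2,1.7,-0.5,7.3],[1,0.1,1.7,-0.5,7.3]]
[[1,0.0,-0.0,2.0,-0.0],[1,0.0,-0.0,2.0,-0.0],[1,0.0,-0.0,2.0,-0.0]]
```

>>> {"fn": "step_arm", "kwargs": {
  "commands": [
    [-1,0,-1.5,0,0],
    [-1,0,-1.0,0,0],
    [-1,0,0,-3.5,0],
    [-1,0,0,-2.8,0],
    [-1,0,0,0,0]
  ]
}}

```text
time_s: 12.5
ee_pos: [508.0, 15.2, 80.8]
tcp_rot: [-180.0, -0.3, 40.7]
force: [-0.0, -0.9, -0.5]
width: 1.001
```

```bash
python3 -c "
from h import *
plan(1,[(-261,-206,75,-40,12)])"
```

```text
at bay [-178.6   -8.1] z 80.8 yaw_bay 48.5 t 12.5 F [-0.  -0.9 -0.5] w 1.001
[[1,-1.7,0.6,0.0,7.4],[1,-1.6,0.8,0.0,7.4],[1,-1.5,1.0,0.0,7.4],[1,-1.3,1.2,0.0,7.4],[1,-1.2,1.3,0.0,7.4],[1,-1.0,1.5,0.0,7.4],[1,-0.8,1.6,0.0,7.4],[1,-0.6,1.7,0.0,7.4],[1,-0.4,1.7,0.0,7.4],[1,-0.1,1.8,0.0,7.4],[1,0.1,1.8,0.0,7.4],[1,0.3,1.8,0.0,7.4]]
```

>>> {"fn": "step_arm", "kwargs": {
  "commands": [
    [1,-1.7,0.6,0,7.4],
    [1,-1.6,0.8,0,7.4],
    [1,-1.5,1.0,0,7.4],
    [1,-1.3,1.2,0,7.4],
    [1,-1.2,1.3,0,7.4],
    [1,-1.0,1.5,0,7.4],
    [1,-0.8,1.6,0,7.4],
    [1,-0.6,1.7,0,7.4],
    [1,-0.4,1.7,0,7.4],
    [1,-0.1,1.8,0,7.4],
    [1,0.1,1.8,0,6.0],
    [1,0,0,0,0]
  ]
}}

```text
time_s: 13.7
ee_pos: [394.6, -149.8, 73.1]
tcp_rot: [-179.9, 0.3, -41.7]
force: [0.4, 0.8, -0.2]
width: 0.025
```

```bash
python3 -c "
from h import *
plan(1,[(-261,-206,75,-40,3)])
c=trk()
i=c['image'][110:235,255:415,::-1]
cv2.imwrite('pics/t3.png',cv2.resize(i,None,fx=5,fy=5,interpolation=cv2.INTER_CUBIC)[:600])"
```

```text
at bay [-268.5 -187. ] z 73.1 yaw_bay -33.9 t 13.7 F [ 0.4  0.8 -0.2] w 0.025
[[1,0.6,0.4,-0.1,2.0],[1,0.6,0.4,-0.1,2.0],[1,0.6,0.3,-0.1,2.0]]
blob 842 c [-43.2  -0.3] sz [117.0, 308.8] phi 1.0
blob 836 c [-152.5  -78.4] sz [47.5, 220.2] phi 39.1
```

View pics/t3.png

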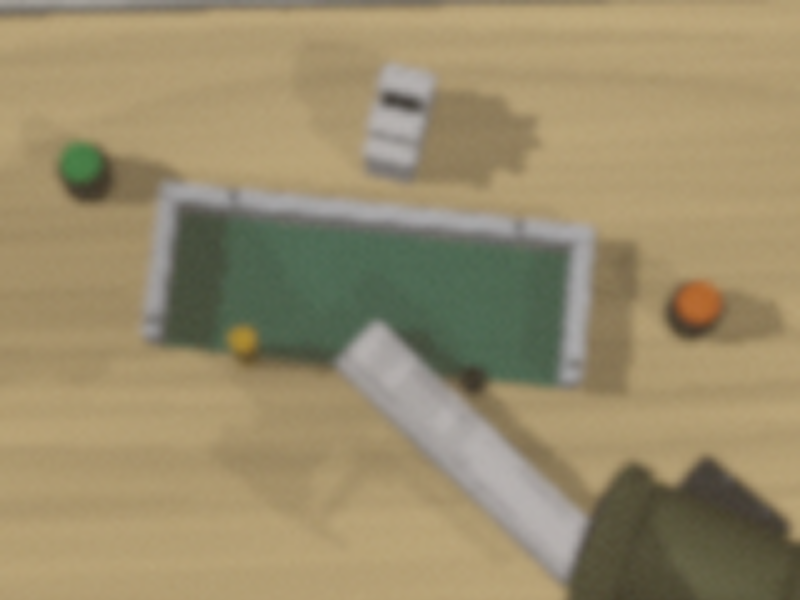

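The picture shows the left end at (358,339), through the mouth at about bay (-83,7), with φ about 39.5°. The post at (243,340) is well clear. Next I'll line the stick up behind the right end.

```bash
python3 -c "
from h import *
plan(1,[(-258,-205,72,-40,3),(-258,-205,15,-40,4)])"
```

```text
at bay [-268.2 -186.4] z 73.2 yaw_bay -33.7 t 13.75 F [-0.   0.3 -0.6] w 0.006
[[1,0.6,0.3,0.0,2.1],[1,0.6,0.3,0.0,2.1],[1,0.6,0.3,0.0,2.1]]
[[1,0.0,-0.0,1.4,-0.0],[1,0.0,-0.0,1.4,-0.0],[1,0.0,-0.0,1.4,-0.0],[1,0.0,-0.0,1.4,-0.0]]
```

>>> {"fn": "step_arm", "kwargs": {
  "commands": [
    [1,0.6,0.4,0,2.1],
    [1,0.6,0.3,0,2.1],
    [1,0.6,0.3,0,2.1],
    [1,0,0,0,0],
    [1,0,0,0,0]
  ]
}}

```text
time_s: 14.25
ee_pos: [402.7, -168.4, 72.3]
tcp_rot: [-179.9, 0.4, -47.9]
force: [0.1, -0.2, 0.2]
width: 0.004
```

```bash
python3 -c "
from h import *
plan(1,[(-258,-205,72,-40,3),(-258,-205,15,-40,4)])"
```

```text
at bay [-258.  -204.3] z 72.3 yaw_bay -40.1 t 14.25 F [ 0.1 -0.2  0.2] w 0.004
[[1,0.0,0.0,0.0,-0.0],[1,0.0,0.0,0.0,-0.0],[1,0.0,0.0,0.0,-0.0]]
[[1,0.0,-0.0,1.4,-0.0],[1,0.0,-0.0,1.4,-0.0],[1,0.0,-0.0,1.4,-0.0],[1,0.0,-0.0,1.4,-0.0]]
```

>>> {"fn": "step_arm", "kwargs": {
  "commands": [
    [1,0,0,1.5,0],
    [1,0,0,1.5,0],
    [1,0,0,1.5,0],
    [1,0,0,1.0,0],
    [1,0,0,0,0]
  ]
}}

```text
time_s: 14.75
ee_pos: [403.2, -167.6, 15.8]
tcp_rot: [-179.9, 0.3, -47.7]
force: [-0.7, 0.3, 0.1]
width: 0.002
```

>>> {"fn": "step_arm", "kwargs": {
  "commands": [
    [1,0,-1.0,0,0],
    [1,0,-1.0,0,0],
    [1,0,-1.0,0,0],
    [1,0,-1.0,0,0],
    [1,0,-1.0,0,0],
    [1,0,-1.0,0,0],
    [1,0,-1.0,0,0],
    [1,0,0,0,0]
  ]
}}

```text
time_s: 15.55
ee_pos: [460.9, -115.7, 18.0]
tcp_rot: [-179.8, 0.2, -47.6]
force: [-0.7, 0.8, 0.3]
width: 0.001
```

```bash
python3 -c "
from h import *
plan(1,[])
trk()"
```

```text
at bay [-207.4 -144.2] z 18.0 yaw_bay -39.8 t 15.55 F [-0.7  0.8  0.3] w 0.001
blob 849 c [-43.   -0.3] sz [117.8, 309.1] phi 1.0
blob 777 c [-108.7  -29.8] sz [54.7, 203.8] phi 39.9
```

>>> {"fn": "step_arm", "kwargs": {
  "commands": [
    [1,0.2,-1.0,0.1,-1.2],
    [1,0.2,-1.0,0.1,-1.2],
    [1,0.2,-1.0,0.1,-1.2],
    [1,0.1,-1.0,0,-1.2],
    [1,0.1,-0.8,0,-1.2],
    [1,0,0,0,0]
  ]
}}

```text
time_s: 16.2
ee_pos: [503.6, -86.0, 15.0]
tcp_rot: [-179.8, 0.1, -41.1]
force: [-1.0, -0.1, -0.4]
width: 0.006
```

```bash
python3 -c "
from h import *
plan(1,[])
c=trk()
i=c['image'][110:235,255:415,::-1]
cv2.imwrite('pics/t4.png',cv2.resize(i,None,fx=5,fy=5,interpolation=cv2.INTER_CUBIC)[:600])"
```

```text
at bay [-169.2 -109. ] z 15.0 yaw_bay -33.3 t 16.2 F [-1.  -0.1 -0.4] w 0.006
blob 1533 c [-68.6   0.6] sz [165.9, 308.4] phi 0.5
```

View pics/t4.png

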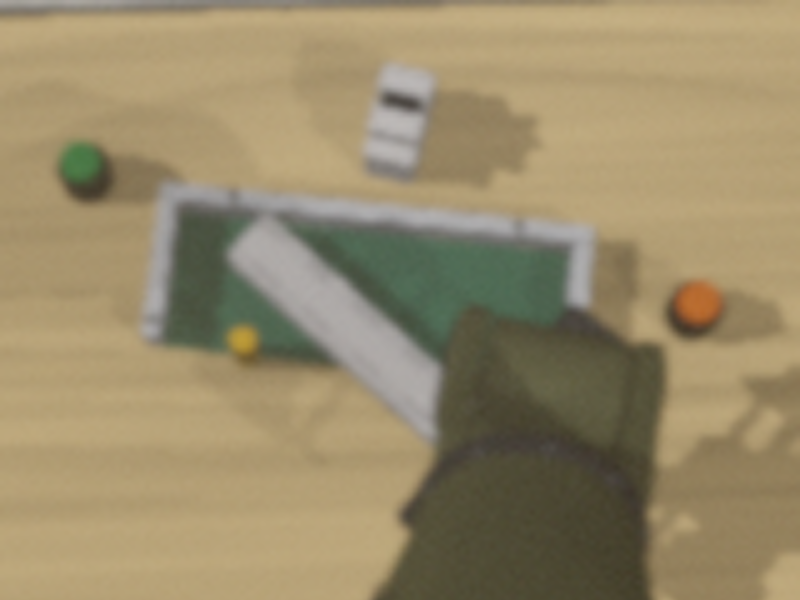

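The left end's top corners are at (265,215) and (230,255). It is behind the post, almost at the fence, at about bay (-25,88) with φ about 36°. I'll keep pushing about 30 mm so the corner slides along the fence.

>>> {"fn": "step_arm", "kwargs": {
  "commands": [
    [1,0.1,-0.8,0,-1.0],
    [1,0.1,-0.8,0,-1.0],
    [1,0.1,-0.6,0,-1.0],
    [1,0,0,0,0]
  ]
}}

```text
time_s: 16.65
ee_pos: [520.6, -70.3, 14.8]
tcp_rot: [-179.8, 0.2, -37.9]
force: [-0.1, 0.4, 0.2]
width: 0.002
```

```bash
python3 -c "
from h import *
plan(1,[])
c=trk()
i=c['image'][110:235,255:415,::-1]
cv2.imwrite('pics/t5.png',cv2.resize(i,None,fx=5,fy=5,interpolation=cv2.INTER_CUBIC)[:600])"
```

```text
at bay [-154.5  -91.1] z 14.8 yaw_bay -30.1 t 16.65 F [-0.1  0.4  0.2] w 0.002
blob 1498 c [-61.6   0.7] sz [151.3, 308.6] phi -0.1
```

View pics/t5.png

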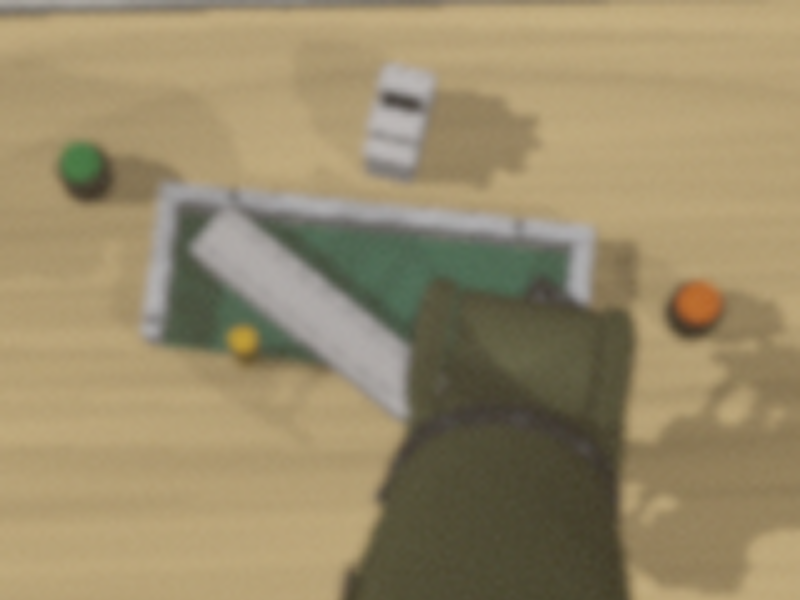

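The left end's near corner is at (193,247), about 15 mm from the left stop, and its far corner at (230,207) is on the fence. I'll push about 10 mm more, then swing the right end in.

>>> {"fn": "step_arm", "kwargs": {
  "commands": [
    [1,0,-0.8,0,-1.0],
    [1,0,-0.3,0,0],
    [1,0,0,0,0]
  ]
}}

```text
time_s: 17.0
ee_pos: [527.4, -61.3, 14.8]
tcp_rot: [-179.8, 0.2, -36.9]
force: [-1.8, -2.3, 0.0]
width: 0.002
```

>>> {"fn": "step_arm", "kwargs": {
  "commands": [
    [1,0,1.5,0,0],
    [1,0,1.5,0,0],
    [1,0,0,-3.0,0],
    [1,0,0,-3.0,0],
    [1,0,0,0,0]
  ]
}}

```text
time_s: 17.5
ee_pos: [505.3, -89.9, 75.7]
tcp_rot: [-179.9, 0.3, -37.0]
force: [0.1, -0.6, 0.6]
width: 0.004
```

```bash
python3 -c "
from h import *
f=np.radians(29);d=np.array([np.sin(f),np.cos(f)]);n=np.array([np.cos(f),-np.sin(f)])
p=np.array([0,112])-190*d-80*n;print(p)
plan(0,[(*p,72,60,12),(*p,15,60,3)])
trk()"
```

```text
[-162.08340442  -15.39297474]
at bay [-167.  -112.6] z 75.7 yaw_bay -29.2 t 17.5 F [ 0.1 -0.6  0.6] w 0.004
[[0,-0.4,-0.7,0.0,-7.4],[0,-0.3,-0.8,0.0,-7.4],[0,-0.2,-0.8,0.0,-7.4],[0,-0.1,-0.8,0.0,-7.4],[0,0.0,-0.8,0.0,-7.4],[0,0.2,-0.8,0.0,-7.4],[0,0.3,-0.8,0.0,-7.4],[0,0.4,-0.7,0.0,-7.4],[0,0.4,-0.7,0.0,-7.4],[0,0.5,-0.6,0.0,-7.4],[0,0.6,-0.5,0.0,-7.4],[0,0.7,-0.5,0.0,-7.4]]
[[0,0.0,-0.0,1.9,-0.0],[0,0.0,-0.0,1.9,-0.0],[0,0.0,-0.0,1.9,-0.0]]
blob 1642 c [-70.7   0.6] sz [169.3, 308.2] phi 0.1
```

>>> {"fn": "step_arm", "kwargs": {
  "commands": [
    [0,-0.4,-0.7,0,-7.4],
    [0,-0.3,-0.8,0,-7.4],
    [0,-0.2,-0.8,0,-7.4],
    [0,-0.1,-0.8,0,-7.4],
    [0,0,-0.8,0,-7.4],
    [0,0.2,-0.8,0,-7.4],
    [0,0.3,-0.8,0,-7.4],
    [0,0.4,-0.7,0,-7.4],
    [0,0.4,-0.7,0,-7.4],
    [0,0.5,-0.6,0,-7.4],
    [0,0.6,-0.5,0,-7.4],
    [0,0,0,0,0]
  ]
}}

```text
time_s: 18.75
ee_pos: [508.3, -4.8, 60.2]
tcp_rot: [-178.7, 0.5, 47.3]
force: [-0.6, 0.6, 0.3]
width: 0.503
```

```bash
python3 -c "
from h import *
plan(0,[(-162,-15,72,60,3),(-162,-15,15,60,3)])
c=trk()
i=c['image'][110:235,255:415,::-1]
cv2.imwrite('pics/t6.png',cv2.resize(i,None,fx=5,fy=5,interpolation=cv2.INTER_CUBIC)[:600])"
```

```text
at bay [-175.6  -27.9] z 60.2 yaw_bay 55.1 t 18.75 F [-0.6  0.6  0.3] w 0.503
[[0,0.6,0.1,-0.4,-1.6],[0,0.6,0.1,-0.4,-1.6],[0,0.6,0.2,-0.4,-1.6]]
[[0,0.0,-0.0,1.9,-0.0],[0,0.0,-0.0,1.9,-0.0],[0,0.0,-0.0,1.9,-0.0]]
blob 1232 c [-44.    0.2] sz [116.3, 309.0] phi 0.0
```

View pics/t6.png

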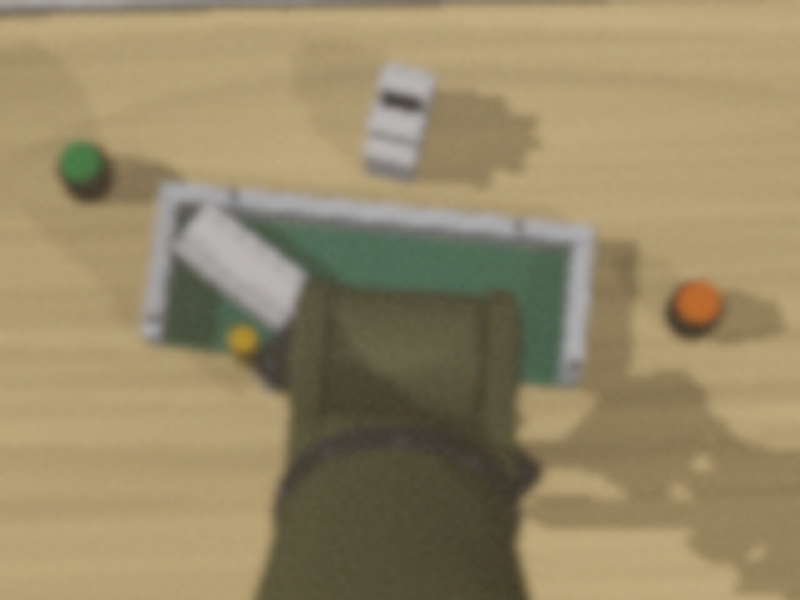

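Near-left corner at (176,247) is just short of the left stop and the far corner (210,205) is on the fence, with φ about 33°. Now I'll lower the fork before the near face.

>>> {"fn": "step_arm", "kwargs": {
  "commands": [
    [0,0.9,0,0,-0.7],
    [0,0.9,0,0,-0.7],
    [0,0,0,1.6,0],
    [0,0,0,1.6,0],
    [0,0,0,0.9,0],
    [0,0,0,0,0]
  ]
}}

```text
time_s: 19.4
ee_pos: [521.4, 9.0, 16.8]
tcp_rot: [-178.7, 0.5, 47.9]
force: [0.5, -0.7, -0.2]
width: 0.496
```

```bash
cat > sw.py <<'E'
from h import *
A=np.array([0,115.]);W=[]
for f in range(33,-1,-3):
    t=np.radians(f);p=A-190*np.array([np.sin(t),np.cos(t)])-48*np.array([np.cos(t),-np.sin(t)]);W.append((*p,15,90-f,3 if f==33 else 1))
plan(0,W)
E
python3 sw.py
```

```text
at bay [-164.4  -12.4] z 16.8 yaw_bay 55.7 t 19.4 F [ 0.5 -0.7 -0.2] w 0.496
[[0,0.2,0.7,0.1,-0.4],[0,0.2,0.7,0.1,-0.4],[0,0.2,0.7,0.1,-0.4]]
[[0,-0.2,1.0,-0.0,-3.0]]
[[0,-0.2,1.0,-0.0,-3.0]]
[[0,-0.2,1.0,-0.0,-3.0]]
[[0,-0.2,1.0,-0.0,-3.0]]
[[0,-0.2,1.0,-0.0,-3.0]]
[[0,-0.2,1.0,-0.0,-3.0]]
[[0,-0.2,1.0,-0.0,-3.0]]
[[0,-0.2,1.0,-0.0,-3.0]]
[[0,-0.2,1.0,-0.0,-3.0]]
[[0,-0.2,1.0,-0.0,-3.0]]
[[0,-0.2,1.0,-0.0,-3.0]]
```

>>> {"fn": "step_arm", "kwargs": {
  "commands": [
    [0,0.1,0.7,0,-0.4],
    [0,0.1,0.7,0,-0.4],
    [0,0.1,0.6,0,-0.4],
    [0,-0.2,1.0,0,-3.0],
    [0,-0.2,1.0,0,-3.0],
    [0,-0.2,1.0,0,-3.0],
    [0,-0.2,1.0,0,-3.0],
    [0,0,0,0,0]
  ]
}}

```text
time_s: 20.2
ee_pos: [571.4, -35.7, 18.5]
tcp_rot: [-178.8, 0.1, 61.6]
force: [0.7, -0.4, 0.0]
width: 0.499
```

```bash
python3 sw.py | head -1; python3 -c "
from h import *
c=trk()
i=c['image'][110:235,255:415,::-1]
cv2.imwrite('pics/t7.png',cv2.resize(i,None,fx=5,fy=5,interpolation=cv2.INTER_CUBIC)[:600])"
```

```text
at bay [-108.8  -49.9] z 18.5 yaw_bay 69.4 t 20.2 F [ 0.7 -0.4  0. ] w 0.499
blob 781 c [-43.8  83.5] sz [115.9, 142.4] phi -0.4
blob 115 c [ -28.4 -143.1] sz [20.9, 78.9] phi 85.2
```

View pics/t7.png

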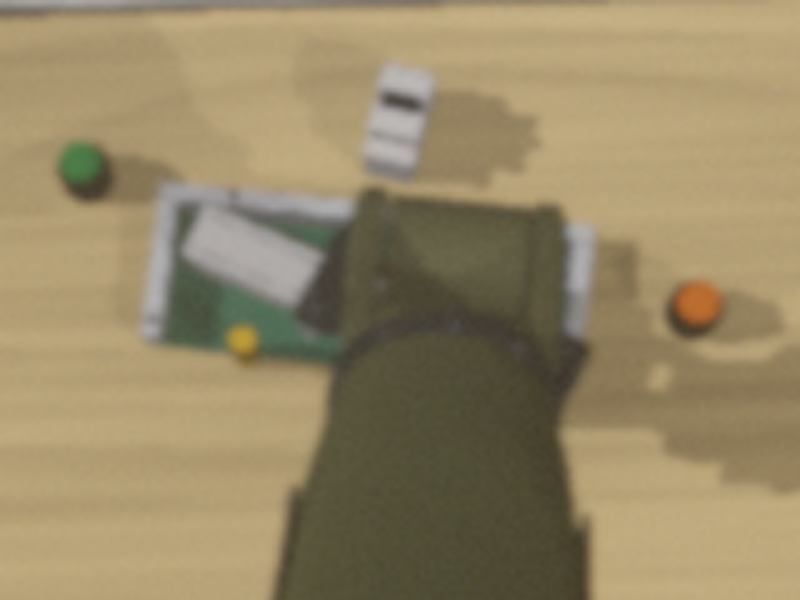

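The swing is working: φ is about 19°, with the left end at (183,253)/(205,205), well off the post. That was picture 11, so I'm saving the last one for the final check.

>>> {"fn": "step_arm", "kwargs": {
  "commands": [
    [0,-0.1,1.0,0.1,-3.0],
    [0,-0.1,1.0,0.1,-3.0],
    [0,-0.1,1.0,0,-3.0],
    [0,-0.1,1.0,0,-3.0],
    [0,0,0,0,0]
  ]
}}

```text
time_s: 20.75
ee_pos: [605.6, -54.4, 16.4]
tcp_rot: [-178.7, -0.2, 73.5]
force: [-0.4, -0.1, 0.7]
width: 0.498
```

```bash
python3 -c "
from h import *
plan(0,[(-50,-75,16,89,3)])"
```

```text
at bay [-72.4 -63.8] z 16.4 yaw_bay 81.3 t 20.75 F [-0.4 -0.1  0.7] w 0.498
[[0,-0.3,0.8,0.0,-2.6],[0,-0.3,0.8,0.0,-2.6],[0,-0.3,0.8,0.0,-2.6]]
```

>>> {"fn": "step_arm", "kwargs": {
  "commands": [
    [0,0,0.7,0,-2.8],
    [0,0,0.7,0,-2.8],
    [0,0,0.4,0,-2.0],
    [0,0,0,0,0]
  ]
}}

```text
time_s: 21.15
ee_pos: [621.5, -57.5, 16.2]
tcp_rot: [-178.6, -0.3, 80.8]
force: [-0.2, -0.2, -0.3]
width: 0.497
```

>>> {"fn": "step_arm", "kwargs": {
  "commands": [
    [0,0,0.3,0,0],
    [0,0,0.2,0,0],
    [0,0,0,0,0]
  ]
}}

```text
time_s: 21.45
ee_pos: [625.7, -57.8, 16.2]
tcp_rot: [-178.6, -0.3, 80.5]
force: [-0.5, -0.8, -0.3]
width: 0.499
```

```bash
python3 -c "
from h import *
plan(0,[(-65,-75,16,90,2)])"
```

```text
at bay [-52.  -64.4] z 16.2 yaw_bay 88.3 t 21.45 F [-0.5 -0.8 -0.3] w 0.499
[[0,-0.5,-0.6,0.0,-0.8],[0,-0.5,-0.6,0.0,-0.8]]
```

>>> {"fn": "step_arm", "kwargs": {
  "commands": [
    [0,0,-0.8,0,-0.8],
    [0,0,-0.5,0,-0.8],
    [-1,1.2,0,0,0],
    [-1,1.2,0,0,0],
    [-1,1.2,0,0,0],
    [-1,1.2,0,0,0],
    [-1,0,0,0,0],
    [-1,0,0,0,0],
    [-1,0,0,0,0]
  ]
}}

```text
time_s: 22.35
ee_pos: [618.9, -2.0, 17.2]
tcp_rot: [-178.7, -0.4, 82.3]
force: [-0.1, -0.2, -0.4]
width: 0.998
```

```bash
python3 -c "
from h import *
plan(-1,[(-50,-14,16,90,4)])"
```

```text
at bay [-66.3 -10.1] z 17.2 yaw_bay 90.1 t 22.35 F [-0.1 -0.2 -0.4] w 0.998
[[-1,-0.1,0.4,0.0,0.0],[-1,-0.1,0.4,0.0,0.0],[-1,-0.1,0.4,0.0,0.0],[-1,-0.1,0.4,0.0,0.0]]
```

>>> {"fn": "step_arm", "kwargs": {
  "commands": [
    [-1,0,0.4,0,0],
    [-1,0,0.4,0,0],
    [-1,0,0.4,0,0],
    [-1,0,0.2,0,0],
    [-1,0,0,0,0]
  ]
}}

```text
time_s: 22.85
ee_pos: [634.2, -5.5, 16.8]
tcp_rot: [-178.7, -0.4, 82.2]
force: [-0.7, 0.6, 0.5]
width: 1.001
```

>>> {"fn": "step_arm", "kwargs": {
  "commands": [
    [-1,0,0.2,0,0],
    [-1,0,0.1,0,0],
    [-1,0,0,0,0]
  ]
}}

```text
time_s: 23.15
ee_pos: [636.9, -6.0, 16.6]
tcp_rot: [-178.6, -0.4, 82.2]
force: [-0.2, 0.6, 0.5]
width: 0.998
```

>>> {"fn": "step_arm", "kwargs": {
  "commands": [
    [-1,0,0.2,0,0],
    [-1,0,0.1,0,0],
    [-1,0,0,0,0]
  ]
}}

```text
time_s: 23.45
ee_pos: [636.8, -5.9, 16.7]
tcp_rot: [-178.1, -0.4, 82.2]
force: [0.3, -0.2, -0.6]
width: 1.0
```

The arm stopped advancing at x = 636.8, about bay x = -48, where contact is expected, and the wrist tilted slightly. That indicates the trunking is seated on the fence, although the force reading stayed near zero. I'll back off, raise and check.

>>> {"fn": "step_arm", "kwargs": {
  "commands": [
    [-1,0,-0.6,0,0],
    [-1,0,-0.8,0,0],
    [-1,0,-0.6,0,0],
    [-1,0,0,-3.0,0],
    [-1,0,0,-4.0,0],
    [-1,0,-3.0,-4.0,0],
    [-1,0,-4.5,-3.0,0],
    [-1,0,-4.5,0,0],
    [-1,0,-4.5,0,0],
    [-1,0,-4.5,0,0],
    [-1,0,0,0,0]
  ]
}}

```text
time_s: 24.55
ee_pos: [404.2, 24.7, 164.7]
tcp_rot: [-178.3, -0.4, 82.2]
force: [0.7, -1.6, -0.4]
width: 0.999
```

>>> {"fn": "step_arm", "kwargs": {
  "commands": [
    [-1,-4.5,0,0,0],
    [-1,-4.5,0,0,0],
    [-1,-4.5,0,0,0],
    [-1,-4.5,0,0,0],
    [-1,-4.5,0,0,0],
    [-1,-4.5,0,0,0],
    [-1,0,0,0,0]
  ]
}}

```text
time_s: 25.25
ee_pos: [366.3, -252.1, 164.6]
tcp_rot: [-178.8, -0.2, 82.6]
force: [0.5, 0.6, -1.1]
width: 0.998
```

```bash
python3 -c "
from h import *
plan(-1,[])
c=trk();s=cam('scene')
i=c['image'][130:200,270:390,::-1];j=s['image'][180:250,240:360,::-1]
z=lambda i:cv2.resize(i,(514,300),interpolation=cv2.INTER_CUBIC)
cv2.imwrite('pics/f.png',np.vstack([z(i),z(j)]))"
```

```text
at bay [-282.6 -292.2] z 164.6 yaw_bay 90.4 t 25.25 F [ 0.5  0.6 -1.1] w 0.998
blob 1594 c [-43.1   0.1] sz [114.5, 308.8] phi 0.4
```

View pics/f.png

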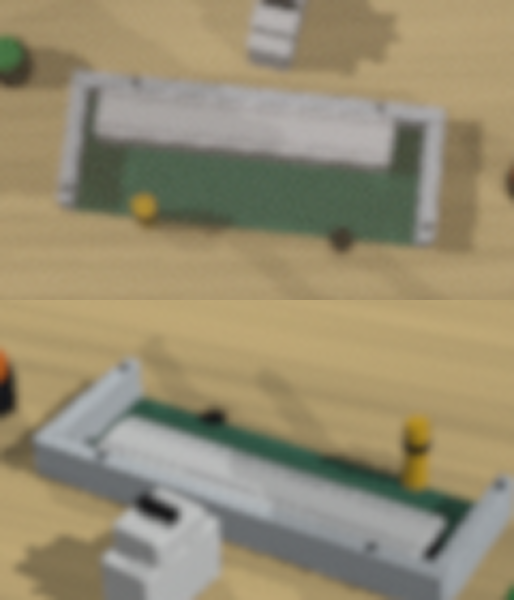

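```bash
python3 -c "
from h import *
c=cam('top');g=lambda U,V:(270+(U+.5)/4.283-.5,130+(V+.5)/4.283-.5)
f=lambda L:np.array([w2b(w(c,g(*p),30)) for p in L]).round(1).tolist()
print('bay',f([(75,73),(443,110),(432,243),(60,208)]));print('near edge',f([(96,138),(390,165)]))
# per-column near edge by white/green transition
im=c['image'].astype(int);P=[]
for u in range(297,358,4):
    s=im[148:175,u].mean(1)[:];k=np.argmin(np.diff(s));P.append(w2b(w(c,(u,148+k+.5),30)).round(1))
P=np.array(P);print(P.tolist());print(np.degrees(np.arctan(np.polyfit(P[:,1],P[:,0],1))))
"
```

```text
bay [[10.2, 150.8], [10.9, -150.4], [-100.4, -150.9], [-103.7, 148.4]]
near edge [[-42.7, 126.9], [-39.8, -111.8]]
[[-39.6, 110.0], [-38.1, 96.2], [-40.2, 81.9], [-38.7, 68.1], [-37.3, 54.4], [-39.3, 40.2], [-37.9, 26.4], [-40.0, 12.2], [-42.0, -1.9], [-40.6, -15.7], [-39.1, -29.5], [-41.2, -43.6], [-39.7, -57.3], [-41.8, -71.4], [-40.3, -85.2], [-38.8, -98.9]]
[  0.48329942 -88.55736935]
```

```bash
python3 -c "
from h import *
print(sign_off())"
```

```text
the job is handed in; nothing more can be done
None
```

The trunking lies in the bay against the back fence, and I handed the job in at about 25 s of the 67 s allowed. I slid it clear of the post, turned it about 40° and pushed its left end in behind the post. Then I swung the right end in and pressed it flush with the open fingers, pushing only.

**Last checks:**

| Check (bay frame) | Measured | Allowed |
|---|---|---|
| Trunking centre, x | about -20 mm (near long edge at about -40 mm, ±2 mm) | -29 to -14 mm |
| Angle to fence | about 0.5° | below 3.4° |
| Trunking centre, y | about +7 mm | -30 to +30 mm |

- The gripper was raised and clear of everything, and the breaker still stood in place.
- The last picture showed only part of the lamp and push-button. I did not re-measure the lamp, push-button, tape, mouse, phone or screwdriver after the pushing. The arm did not work near them.

**What disagreed:**
- **Finger overhang:** the quoted 25 mm was wrong. The fingertips reach less than about 10 mm past the TCP, so my first push passed over the trunking without moving it. I found the working height by lowering in small steps beside the trunking; no contact showed.
- **Force reading:** it stayed near zero during the final press. I judged contact with the fence from the arm stopping at the expected place.
- **Scene camera:** its first position fit differed from the top camera by about 7 mm, so I relied on the top camera.

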